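# Find which way the twist cap loosens and hold it off

## Robot

A 6-joint arm with a two-finger parallel gripper is mounted at the origin on the work surface. World frame = base frame: x ahead of the robot, y to its left, z up, the work surface at z = 0. Lengths are in m, angles in degrees, forces in N, time in s.
With the tool pointing down it reaches from about 0.325 to 0.925 m from the base axis. Payload 3.1 kg.
Tool frame: the origin (TCP) lies at the very end of the fingers, on their centre line; the grasp point (between the pads) lies 19 mm behind it; x points along the fingers, y is the direction in which the jaws open and shut, and the axes are right-handed (so a half turn about x gives the same grasp; the last joint's range is limited). The gripper opens to 85 mm and grips with 20 to 120 N. Pads are 22 mm wide; open, the fingers measure 114 mm over their backs; the gripper's body (76 mm by 85 mm) begins 54 mm behind the grasp point. The pads swing forward as they close: fully open they stand 13 mm farther back than shut.
Start: joints at [-70.657, 12.427, 92.441, -0, 75.132, -6.429], TCP at [0.272, -0.563, 0.231] pointing down, gripper open.
Joint ranges: [-157.48, 157.48], [-44.54, 120.13], [17.64, 146.25], [-64.5, 244.5], [7.68, 150.69], [-147.95, 147.95]. Speed limits (degrees/s): [159.86, 159.86, 180, 180, 180, 180].

## Interface

Orientations are given as a 3x3 rotation matrix whose columns are the frame's x, y, z axes.
In Python, from rig import state, capture, get_calibration, close_job, look_for gives the robot as it stands.
- The arm moves only by the tool apply_moves, never from a script. Its argument "series" is a list of rows, each an object of numbers: "wx", "wy", "wz": the turn, a rotation vector about the tool's x, y, z in rad; "x", "y", "z": the shift along the tool's x, y, z in mm; "fingers": the opening, from 0 (shut) to 1 (fully open). In form: [{"wx": .., "wy": .., "wz": .., "x": .., "y": .., "z": .., "fingers": ..}, ...]. A call has 1 to 12 rows; each row is the pose to reach, as a shift and turn from the pose measured when the call began, along the tool's axes at that moment; what a row does not reach only later rows make up. A row lasts 1/10 s, in which the tool goes at most 50 mm and 8.59 degrees, less where a joint would pass 70% of its speed; a pose out of reach is approached as far as the arm can. A call with a gripper value outside its range is refused whole. The fingers move at their own pace and stop on an object; "squeeze" is the grip in N (left out, the last holds). Time passes only in rows, so rows that repeat a pose let the fingers close. It gives the time, the measured TCP pose, the force and the opening at its end, in the units of the state.
- state(): the state, without advancing time (a new reading comes with each control period).
- capture(name): name is "scene" or "top" or "wrist"; returns the picture (384x512x3 uint8, red, green, blue); there is no depth.
- get_calibration(name): a dict with "fx", "fy", "cx", "cy" (pixels), "R" (3x3) and "t" (3): a world point X has camera coordinates R X + t; the wrist camera has in their place "mount" (4x4, takes a point from camera to tool coordinates, whose origin is the TCP and whose axes are the tool frame's). Camera axes: x right, y down, z forward; pixel columns grow to the right and rows downward; lengths in m; the calibration is good to about 2 mm. A picture is of the moment at which its call begins: read the wrist's pose just before it. get_calibration takes no time and is no camera call.
- close_job(): hands the job in, once; it reports no verdict.
Trained networks look in the newest picture that a camera, given by its name, has taken for a name from the list of things; names that differ only in an ending like _2 or _b are one class to them, and where a whole thing is asked for, a point or a joint stands for the part that bears it (a point fixed in the world has none). Each returns a list of dicts, best first, with "conf" (0 to 1); they miss things now and then, are a little off and sometimes report something else, mostly with a low value. They report only what shows in the picture. A call takes as long as a camera call. They do not tell look-alikes from the thing itself.
- look_for(camera, name): "location" ([column, row] in pixels, amid what is visible of it).
The state is a dict: "time": time; "joint_positions": joint angles; "qvel": joint speeds; "joint_torque": joint torques, N m; "ee_pos": TCP position; "tool_rot": TCP orientation; "wrist_force": force on the tool from outside, world axes, zero at the start; "torque": the same for the moment, N m; "finger_gap": opening from 0.0 (shut) to 1.0 (fully open).
Only numpy, scipy, OpenCV 4.12 (cv2) and the standard library are available. Lean on these libraries where they do the work, as an engineer would, in place of code of your own. Each camera call takes 0.05 s, during which the arm holds its last target. There are 200 camera calls.

## Task

The clear round container on the bench beside my wheel has a twist cap that may loosen clockwise or anticlockwise, nobody marked which: find out by trying, turn it loose, then lift it off. Finish while still gripping the cap, holding it level and still, about ten centimetres straight above the container, so that I can reach in for the brass pins. Leave the square container's cap on, do not press the grey button on the pedal unit, and do not disturb the other things on the bench.

Things in the scene. Friction and masses are not known exactly. Their poses are not given: they have to be found in the camera images.
- round_container: Clear plastic round container, 76 mm across, with a few brass pins inside, on a round wooden foot 90 mm across; screwed to the bench, so it never moves. Its shoulder is 90 mm above the bench; above that a white neck 54 mm across whose rim is 125 mm above the bench. Origin: centre of its underside, on the bench; z up. Its place changes from run to run.
- round_cap: The twist cap to take off: grey plastic, fluted, head 58 mm across (60 over the flutes) and 34 mm tall, about 70 g, with a stem and two lugs reaching 26 mm down into the neck. Origin: on its axis at the underside of the head, 125 mm above the bench when closed; z up. Turns easily, with no drag; about 2 mm of play up and down and sideways. Lugs catch it when closed.
- round_cap_top (a point): Centre of that cap's top. Loosening may be clockwise or anticlockwise, changing from run to run and not visible. The loosening way it comes free after about 55 degrees and meets a firm stop at about 75 (give or take 6), and lifts straight off anywhere in the last 15 degrees before that stop. The other way a firm stop comes after about 13 degrees (give or take 6).
- round_rim (a point): Centre of the round container's rim, 125 mm above the bench, on the cap's turning axis. The cap does not climb while turning. At a stop the fingers feel a turning moment, then slip round the cap without harm; ease back a few degrees off the stop before lifting, or the lugs drag; a cap that is not turned loose can be lifted only 2 mm before its lugs catch.
- square_container: Clear plastic square container, 76 mm wide, on a square wooden foot 90 mm wide, screwed to the bench; same heights and neck as the round one. Not to be opened. Origin: centre of its underside; z up.
- square_cap: Cap of the square container, same as the other cap; to be left on. Origin on its axis at the underside of the head.
- saucer0: Lowest of a stack of three unglazed terracotta saucers, 120 mm across, each 14 mm high; bystander. Origin: centre of its underside.
- saucer1: Middle saucer of the stack; bystander. Origin: centre of its underside.
- saucer2: Top saucer of the stack; bystander. Origin: centre of its underside.
- caliper: Steel caliper lying flat, 170 mm long along its x, 9 mm thick; bystander. Origin: underside, middle of the beam.
- stamp: Upright turned wooden clay stamp, 36 mm across, 70 mm tall; bystander. Origin: centre of its underside.
- rib: Flat dark wooden shaping rib, about 120 by 45 mm, 7 mm thick; bystander. Origin: underside, near its middle.
- mug: White ceramic mug, 76 mm across, 90 mm tall, handle to its +y; bystander. Origin: centre of its underside.
- pedal_unit: Wheel's pedal unit, grey painted box 170 by 110 by 35 mm, fixed to the bench, with a rubber tread and a grey button. Origin: centre of its underside.
- pedal_button (a joint): Travel of the grey button on the pedal unit: 0 up, 0.006 m fully pressed. Leave it alone.
Not all that is in view belongs to the job. What is shaped like the round_cap but orange or purple is not meant.

How it is judged (in metres and radians):
On the way:
1. the round container's cap has been turned loose (more than 40 degrees) while still seated on its neck (angle between the x axis of round_cap and the x axis of round_container, either way round above 0.7 rad and z of round_cap in the frame of round_container below 0.132 m and horizontal distance between round_cap and round_container below 0.006 m), for 0.1 s.
At the end, for the whole second after the job is handed in: The round container's cap is held by the fingers (more than 2 N), lifted 70 to 150 mm above its closed height, within 40 mm of straight above the container, level within 17 degrees, still (under 30 mm/s) and touching the container no more; the square container's cap is still on (z of round_cap in the frame of round_container between 0.195 and 0.275 m and horizontal distance between round_cap and round_container below 0.04 m and angle between round_cap's own z axis and vertical below 0.3 rad and contact force between the fingers and round_cap above 2 N and contact force between round_cap and round_container below 0.1 N and linear speed of round_cap below 0.03 m/s and distance between square_cap and square_container below 0.132 m); the arm keeps its last pose, push and grip.
It fails at once if a bystander was moved more than 30 mm (distance of any of saucer0, saucer1, saucer2, caliper, stamp, rib, mug from where it was at the start of the episode above 0.03 m).
It fails at once if a saucer, the stamp or the mug was tipped over (angle between any of saucer0, saucer1, saucer2, stamp, mug's own z axis and vertical above 0.5 rad).
It fails at once if the square container's cap was lifted off or tipped (distance of square_cap from where it was at the start of the episode above 0.012 m or angle between square_cap's own z axis and vertical above 0.3 rad).
It fails at once if the pedal button was pressed (value of joint pedal_button above 0.003 m).
It also fails if it takes over 45 s, if anything falls off the work surface, if the arm or the gripper's body presses on something with over 40 N, if the wrist force passes 120 N, or if a joint passes its speed limit or range.

## Working session

There is one attempt and no reset: what is moved stays moved. The work goes in short steps, Python scripts to look and compute and a tool call to move; the robot and the scene stay as the last step left them, time stands still between calls to the robot, and variables do not carry over. Pictures are saved under pics/ and viewed, about 8 in all and at most 12, crops included, and the job is handed in when it is done.

Besides the shell and the picture viewer there is one more tool, called after ">>>" as name(argument=value, ...), one argument or row to a line, values as JSON. apply_moves: Moves the arm, as the interface text tells. Its arguments: {"type":"object","properties":{"series":{"type":"array"},"squeeze":{"type":"number"}},"required":["series"]}

```bash
mkdir -p pics
cat > h.py <<'E'
import numpy as np, cv2
from rig import *
def save(c,n):
    im=capture(c); cv2.imwrite(f'pics/{n}.png',im[:,:,::-1]); return im
def onplane(c,px,z,st=None):
    k=get_calibration(c); d=np.array([(px[0]-k['cx'])/k['fx'],(px[1]-k['cy'])/k['fy'],1.])
    if 'mount' in k:
        M=np.array(k['mount']); R=np.array(st['tool_rot'])
        o=R@M[:3,3]+np.array(st['ee_pos']); d=R@M[:3,:3]@d
    else:
        R=np.array(k['R']); o=-R.T@np.array(k['t']); d=R.T@d
    return o+d*(z-o[2])/d[2]
E
python3 - <<'E'
from h import *
a=save('scene','s1'); la={n:look_for('scene',n) for n in ('round_cap','round_container')}
b=save('top','t1'); lb={n:look_for('top',n) for n in ('round_cap','round_container','square_cap','square_container')}
cv2.imwrite('pics/both.png',cv2.resize(np.vstack([a,b])[:,:,::-1],None,fx=.78,fy=.78))
for c,l,z in (('scene',la,.159),('top',lb,.159)):
    for n,v in l.items():
        for e in v[:4]: print(c,n,np.round(e['location'],1),round(e['conf'],2),onplane(c,e['location'],.142 if c=='scene' else .159).round(3))
s=state(); print({k:np.round(v,3).tolist() for k,v in s.items()})
E
```

```text
scene round_cap [251.3 165.9] 0.85 [0.503 0.001 0.142]
scene round_cap [282.9 148.8] 0.83 [0.443 0.11  0.142]
scene round_cap [317.5 173.5] 0.77 [0.583 0.155 0.142]
scene round_container [282.8 184.3] 0.79 [0.605 0.054 0.142]
top round_cap [243.3 259.2] 0.7 [0.353 0.046 0.159]
top round_cap [220.8 223.5] 0.55 [0.457 0.108 0.159]
top round_cap [193.7 230.1] 0.54 [0.44  0.186 0.159]
top round_container [231.3 233.6] 0.67 [0.427 0.078 0.159]
top square_cap [288.1 193.8] 0.54 [ 0.538 -0.089  0.159]
{'time': 0.4, 'joint_positions': [-70.655, 12.435, 92.452, -0.0, 75.134, -6.428], 'qvel': [-0.029, -0.103, -0.156, -0.064, -0.069, 0.027], 'joint_torque': [0.0, -39.624, -30.363, -0.0, 0.004, 0.0], 'ee_pos': [0.272, -0.563, 0.231], 'tool_rot': [[-0.0, 0.435, -0.901], [0.0, -0.901, -0.435], [-1.0, -0.0, -0.0]], 'wrist_force': [0.463, 0.691, 0.36], 'torque': [-0.02, -0.007, -0.007], 'finger_gap': 1.003}
```

View pics/s1.png

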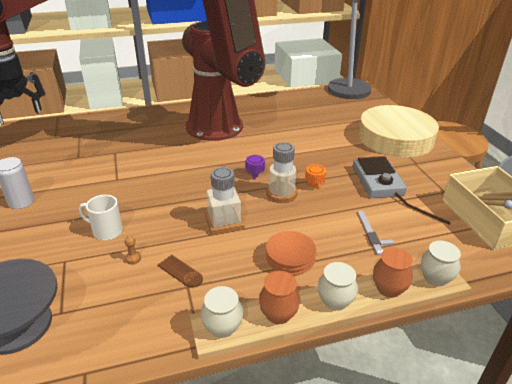

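View pics/t1.png

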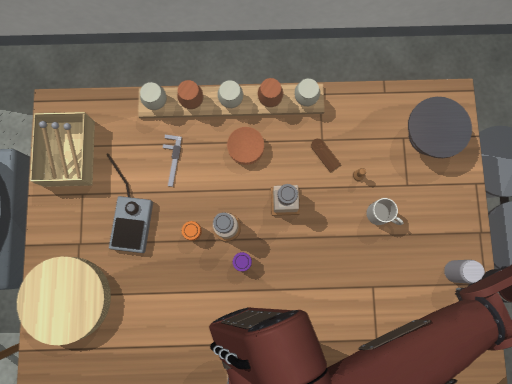

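The scene picture shows the grey-capped round container at about (284,165), with its cap at (284,150). The square container is at (223,200), and the loose purple and orange look-alike caps are at (255,165) and (316,175). In the top view the round cap is at about (224,220), which works out to roughly (0.45, 0.107). I'll move to hover above it.

>>> apply_moves(
  series=[
    {"x": -60,"y": -526,"z": -452,"wx": -1.35},
    {"x": -60,"y": -526,"z": -452,"wx": -1.35},
    {"x": -60,"y": -526,"z": -452,"wx": -1.35},
    {"x": -60,"y": -526,"z": -452,"wx": -1.35},
    {"x": -60,"y": -526,"z": -452,"wx": -1.35},
    {"x": -60,"y": -526,"z": -452,"wx": -1.35},
    {"x": -60,"y": -526,"z": -452,"wx": -1.35},
    {"x": -60,"y": -526,"z": -452,"wx": -1.35},
    {"x": -60,"y": -526,"z": -452,"wx": -1.35},
    {"x": -60,"y": -526,"z": -452,"wx": -1.35},
    {"x": -60,"y": -526,"z": -452,"wx": -1.35},
    {"x": -60,"y": -526,"z": -452,"wx": -1.35},
  ],
)

```text
schema error: expected keys wx, wy, wz, x, y, z, fingers
```

>>> apply_moves(
  series=[
    {"x": -60,"y": -526,"z": -452,"wx": -1.35,"wy": 0,"wz": 0,"fingers": 1},
    {"x": -60,"y": -526,"z": -452,"wx": -1.35,"wy": 0,"wz": 0,"fingers": 1},
    {"x": -60,"y": -526,"z": -452,"wx": -1.35,"wy": 0,"wz": 0,"fingers": 1},
    {"x": -60,"y": -526,"z": -452,"wx": -1.35,"wy": 0,"wz": 0,"fingers": 1},
    {"x": -60,"y": -526,"z": -452,"wx": -1.35,"wy": 0,"wz": 0,"fingers": 1},
    {"x": -60,"y": -526,"z": -452,"wx": -1.35,"wy": 0,"wz": 0,"fingers": 1},
    {"x": -60,"y": -526,"z": -452,"wx": -1.35,"wy": 0,"wz": 0,"fingers": 1},
    {"x": -60,"y": -526,"z": -452,"wx": -1.35,"wy": 0,"wz": 0,"fingers": 1},
    {"x": -60,"y": -526,"z": -452,"wx": -1.35,"wy": 0,"wz": 0,"fingers": 1},
    {"x": -60,"y": -526,"z": -452,"wx": -1.35,"wy": 0,"wz": 0,"fingers": 1},
    {"x": -60,"y": -526,"z": -452,"wx": -1.35,"wy": 0,"wz": 0,"fingers": 1},
    {"x": -60,"y": -526,"z": -452,"wx": -1.35,"wy": 0,"wz": 0,"fingers": 1},
  ],
)

```text
time: 1.6
ee_pos: [0.4256, 0.0169, 0.2837]
tool_rot: [[0.002, 0.974, 0.227], [-0.0, 0.227, -0.974], [-1.0, 0.002, 0.0]]
wrist_force: [0.5, -0.3, 0.8]
finger_gap: 1.002
```

>>> apply_moves(
  series=[
    {"x": -6,"y": 44,"z": -82,"wx": 0,"wy": 0,"wz": 0,"fingers": 1},
    {"x": -6,"y": 44,"z": -82,"wx": 0,"wy": 0,"wz": 0,"fingers": 1},
    {"x": -6,"y": 44,"z": -82,"wx": 0,"wy": 0,"wz": 0,"fingers": 1},
    {"x": -6,"y": 44,"z": -82,"wx": 0,"wy": 0,"wz": 0,"fingers": 1},
  ],
)

```text
time: 2.0
ee_pos: [0.4497, 0.1076, 0.2899]
tool_rot: [[0.002, 0.973, 0.23], [-0.001, 0.23, -0.973], [-1.0, 0.001, 0.001]]
wrist_force: [-0.1, 0.1, 0.3]
finger_gap: 0.992
```

Run:
```python
from h import *
s=state(); im=save('wrist','w1')
for e in look_for('wrist','round_cap')[:4]: print(np.round(e['location'],1),round(e['conf'],2),onplane('wrist',e['location'],.155,s).round(4))
print(np.round(s['ee_pos'],4),np.round(s['joint_positions'],1),np.round(s['tool_rot'],3).tolist())
k=get_calibration('wrist');print(k)
```

```text
[158.8 187. ] 0.97 [0.3736 0.0896 0.155 ]
[260.7 194.6] 0.73 [0.4604 0.1032 0.155 ]
[271.9  69.4] 0.71 [0.4446 0.2036 0.155 ]
[0.4497 0.1076 0.2899] [  4.8 -10.8 109.6  -0.   81.1  -8.5] [[0.002, 0.973, 0.23], [-0.001, 0.23, -0.973], [-1.0, 0.001, 0.001]]
{'fx': 334.64409016181827, 'fy': 334.64409016181827, 'cx': 250.4843905267994, 'cy': 199.16872121339304, 'mount': array([[ 5.03456850e-04, -2.91926243e-01,  9.56440701e-01,
        -1.43331049e-01],
       [ 9.99999179e-01,  1.27436093e-03, -1.37423093e-04,
         4.13813529e-04],
       [-1.17873325e-03,  9.56439985e-01,  2.91926645e-01,
        -7.42510713e-02],
       [ 0.00000000e+00,  0.00000000e+00,  0.00000000e+00,
         1.00000000e+00]])}
```

View pics/w1.png

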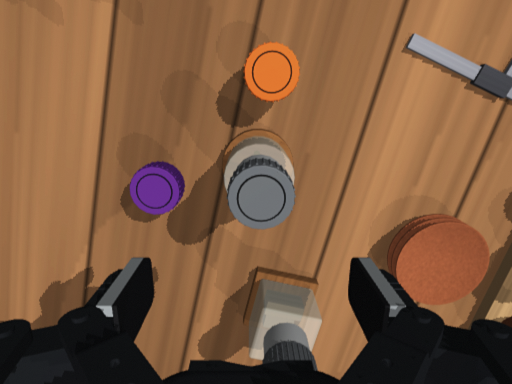

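The wrist view shows the grey cap's top ring centred at about (262,197), with purple at (157,188), orange at (272,71) and the square cap at (288,340). I'll refine the ring centre.

Run:
```python
from h import *
s=state()
im=cv2.imread('pics/w1.png'); g=cv2.cvtColor(im,cv2.COLOR_BGR2GRAY)
c=cv2.HoughCircles(cv2.GaussianBlur(g[120:260,200:320],(3,3),0),cv2.HOUGH_GRADIENT,1,5,param1=120,param2=12,minRadius=18,maxRadius=36)
print(c[0][:5]+[200,120,0])
for p in ((262,197.5),c[0][0][:2]+[200,120]): 
    X=onplane('wrist',p,.159,s); print(X.round(4), (np.array(s['tool_rot']).T@(np.r_[X[:2],.122]-s['ee_pos'])*1000).round(1))
```

```text
[[259.5        189.5         32.09999847]
 [260.5        197.5         21.79999924]
 [258.5        177.5         34.29999924]
 [258.5        161.5         34.29999924]
 [255.5        156.5         28.79999924]]
[0.4615 0.1005 0.159 ] [167.6  10.2   7.8]
[0.4577 0.1069 0.159 ] [167.6   8.    0.7]
```

>>> apply_moves(
  series=[
    {"x": 0,"y": 10,"z": 8,"wx": 0,"wy": 0,"wz": 0,"fingers": 1},
    {"x": 30,"y": 10,"z": 8,"wx": 0,"wy": 0,"wz": 0,"fingers": 1},
    {"x": 70,"y": 10,"z": 8,"wx": 0,"wy": 0,"wz": 0,"fingers": 1},
    {"x": 70,"y": 10,"z": 8,"wx": 0,"wy": 0,"wz": 0,"fingers": 1},
    {"x": 70,"y": 10,"z": 8,"wx": 0,"wy": 0,"wz": 0,"fingers": 1},
  ],
)

```text
time: 2.6
ee_pos: [0.4611, 0.099, 0.2192]
tool_rot: [[-0.001, 0.975, 0.224], [-0.001, 0.224, -0.975], [-1.0, -0.001, 0.001]]
wrist_force: [0.3, 0.7, 0.4]
finger_gap: 1.0
```

Run:
```python
from h import *
s=state(); im=save('wrist','w2')
for e in look_for('wrist','round_cap')[:4]: print(np.round(e['location'],1),round(e['conf'],2),onplane('wrist',e['location'],.155,s).round(4))
print(np.round(s['ee_pos'],4))
k=get_calibration('wrist');M=np.array(k['mount']);R=np.array(s['tool_rot'])
for z,r in((.159,.03),(.159,.029)):
  for t in np.linspace(0,2*np.pi,60):
    X=np.array([.461+r*np.cos(t),.1005+r*np.sin(t),z]);c=M[:3,:3].T@(R.T@(X-s['ee_pos'])-M[:3,3])
    cv2.circle(im,(int(round(k['fx']*c[0]/c[2]+k['cx'])),int(round(k['fy']*c[1]/c[2]+k['cy']))),0,(255,0,0),-1)
cv2.imwrite('pics/w2o.png',im[:,:,::-1])
```

```text
[264.5  50.4] 0.74 [0.4467 0.198  0.155 ]
[474.4  30.6] 0.74 [0.5591 0.2345 0.155 ]
[130.8 198. ] 0.66 [0.3832 0.0929 0.155 ]
[252.4 207.4] 0.61 [0.4614 0.1045 0.155 ]
[0.4611 0.099  0.2192]
```

View pics/w2o.png

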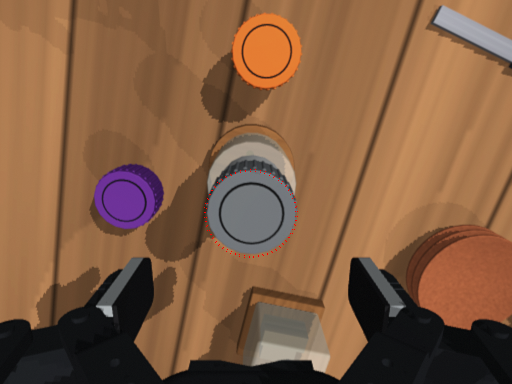

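The projected circle fits the cap at (252,212) to within about 1 mm. I'll descend around it.

>>> apply_moves(
  series=[
    {"x": 30,"y": 0,"z": -2,"wx": 0,"wy": 0,"wz": 0,"fingers": 1},
    {"x": 55,"y": 0,"z": -2,"wx": 0,"wy": 0,"wz": 0,"fingers": 1},
    {"x": 80,"y": 0,"z": -2,"wx": 0,"wy": 0,"wz": 0,"fingers": 1},
    {"x": 97,"y": 0,"z": -2,"wx": 0,"wy": 0,"wz": 0,"fingers": 1},
    {"x": 97,"y": 0,"z": -2,"wx": 0,"wy": 0,"wz": 0,"fingers": 1},
    {"x": 97,"y": 0,"z": -2,"wx": 0,"wy": 0,"wz": 0,"fingers": 1},
  ],
)

```text
time: 3.3
ee_pos: [0.4646, 0.1016, 0.1267]
tool_rot: [[0.008, 0.974, 0.225], [-0.0, 0.225, -0.974], [-1.0, 0.008, 0.002]]
wrist_force: [0.4, 0.6, -0.4]
finger_gap: 0.998
```

>>> apply_moves(
  series=[
    {"x": 0,"y": 0,"z": 0,"wx": 0,"wy": 0,"wz": 0,"fingers": 0},
    {"x": 0,"y": 0,"z": 0,"wx": 0,"wy": 0,"wz": 0,"fingers": 0},
    {"x": 0,"y": 0,"z": 0,"wx": 0,"wy": 0,"wz": 0,"fingers": 0},
    {"x": 0,"y": 0,"z": 0,"wx": 0,"wy": 0,"wz": 0,"fingers": 0},
    {"x": 0,"y": 0,"z": 0,"wx": 0,"wy": 0,"wz": 0,"fingers": 0},
    {"x": 0,"y": 0,"z": 0,"wx": 0,"wy": 0,"wz": 0,"fingers": 0},
    {"x": 0,"y": 0,"z": 0,"wx": 0,"wy": 0,"wz": 0,"fingers": 0},
    {"x": 0,"y": 0,"z": 0,"wx": 0,"wy": 0,"wz": 0,"fingers": 0},
  ],
  squeeze=40,
)

```text
time: 4.1
ee_pos: [0.4631, 0.1011, 0.1287]
tool_rot: [[0.003, 0.974, 0.226], [-0.002, 0.226, -0.974], [-1.0, 0.003, 0.003]]
wrist_force: [-7.9, -2.3, 10.0]
finger_gap: 0.665
```

```bash
cat > st.py <<'E'
from rig import state
import numpy as np
s=state()
R=np.array(s['tool_rot'])
print(s['time'],'pos',np.round(s['ee_pos'],4),'F',np.round(s['wrist_force'],1),'T',np.round(s['torque'],3),'gap',round(s['finger_gap'],3),'yaw',np.degrees(np.arctan2(R[1,1],R[0,1])).round(2),'j6',round(s['joint_positions'][5],1),'j',np.round(s['joint_positions'][:5],0))
E
python3 st.py
```

```text
4.1 pos [0.4631 0.1011 0.1287] F [-7.9 -2.3 10. ] T [-0.354  1.494 -0.006] gap 0.665 yaw 13.04 j6 -9.1 j [  4.   1. 117.  -0.  62.]
```

>>> apply_moves(
  series=[
    {"x": 0,"y": -2,"z": 0,"wx": 0,"wy": 0,"wz": 0,"fingers": 0},
    {"x": 0,"y": -2,"z": 0,"wx": 0.1,"wy": 0,"wz": 0,"fingers": 0},
    {"x": 0,"y": -2,"z": 0,"wx": 0.2,"wy": 0,"wz": 0,"fingers": 0},
    {"x": 0,"y": -2,"z": 0,"wx": 0.3,"wy": 0,"wz": 0,"fingers": 0},
    {"x": 0,"y": -2,"z": 0,"wx": 0.4,"wy": 0,"wz": 0,"fingers": 0},
    {"x": 0,"y": -2,"z": 0,"wx": 0.4,"wy": 0,"wz": 0,"fingers": 0},
  ],
)

```text
time: 4.7
ee_pos: [0.4614, 0.0998, 0.1297]
tool_rot: [[0.004, 0.986, -0.168], [-0.005, -0.168, -0.986], [-1.0, 0.005, 0.004]]
wrist_force: [-1.0, -3.2, 3.9]
finger_gap: 0.664
```

```bash
python3 st.py
```

```text
4.7 pos [0.4614 0.0998 0.1297] F [-1.  -3.2  3.9] T [-0.66   0.48   0.872] gap 0.664 yaw -9.65 j6 13.7 j [  4.   0. 118.  -0.  62.]
```

A reaction moment of 0.87 N·m came up within 23° clockwise, so that is the short stop. Loosening is anticlockwise.

>>> apply_moves(
  series=[
    {"x": 0,"y": 0,"z": -1,"wx": -0.12,"wy": 0,"wz": 0,"fingers": 0},
    {"x": 0,"y": 0,"z": -1,"wx": -0.24,"wy": 0,"wz": 0,"fingers": 0},
    {"x": 0,"y": 0,"z": -1,"wx": -0.36,"wy": 0,"wz": 0,"fingers": 0},
    {"x": 0,"y": 0,"z": -1,"wx": -0.48,"wy": 0,"wz": 0,"fingers": 0},
    {"x": 0,"y": 0,"z": -1,"wx": -0.6,"wy": 0,"wz": 0,"fingers": 0},
    {"x": 0,"y": 0,"z": -1,"wx": -0.72,"wy": 0,"wz": 0,"fingers": 0},
    {"x": 0,"y": 0,"z": -1,"wx": -0.84,"wy": 0,"wz": 0,"fingers": 0},
    {"x": 0,"y": 0,"z": -1,"wx": -0.96,"wy": 0,"wz": 0,"fingers": 0},
    {"x": 0,"y": 0,"z": -1,"wx": -1.08,"wy": 0,"wz": 0,"fingers": 0},
    {"x": 0,"y": 0,"z": -1,"wx": -1.2,"wy": 0,"wz": 0,"fingers": 0},
    {"x": 0,"y": 0,"z": -1,"wx": -1.3,"wy": 0,"wz": 0,"fingers": 0},
    {"x": 0,"y": 0,"z": -1,"wx": -1.3,"wy": 0,"wz": 0,"fingers": 0},
  ],
)

```text
time: 5.9
ee_pos: [0.4622, 0.1011, 0.1302]
tool_rot: [[0.006, 0.425, 0.905], [-0.004, 0.905, -0.425], [-1.0, -0.001, 0.007]]
wrist_force: [0.5, 0.1, -0.1]
finger_gap: 0.664
```

```bash
python3 st.py
```

```text
5.9 pos [0.4622 0.1011 0.1302] F [ 0.5  0.1 -0.1] T [ 0.049  0.001 -0.006] gap 0.664 yaw 64.84 j6 -60.7 j [  4.   0. 118.  -0.  62.]
```

>>> apply_moves(
  series=[
    {"x": 0,"y": 0,"z": 0,"wx": -0.08,"wy": 0,"wz": 0,"fingers": 0},
    {"x": 0,"y": 0,"z": 0,"wx": -0.16,"wy": 0,"wz": 0,"fingers": 0},
    {"x": 0,"y": 0,"z": 0,"wx": -0.24,"wy": 0,"wz": 0,"fingers": 0},
    {"x": 0,"y": 0,"z": 0,"wx": -0.3,"wy": 0,"wz": 0,"fingers": 0},
    {"x": 0,"y": 0,"z": 0,"wx": -0.3,"wy": 0,"wz": 0,"fingers": 0},
  ],
)

```text
time: 6.4
ee_pos: [0.4626, 0.1014, 0.1305]
tool_rot: [[0.007, 0.141, 0.99], [-0.003, 0.99, -0.141], [-1.0, -0.002, 0.007]]
wrist_force: [-0.7, -0.8, 0.6]
finger_gap: 0.663
```

```bash
python3 st.py
```

```text
6.4 pos [0.4626 0.1014 0.1305] F [-0.7 -0.8  0.6] T [-0.04   0.024  0.054] gap 0.663 yaw 81.92 j6 -77.8 j [  4.   0. 118.  -0.  62.]
```

>>> apply_moves(
  series=[
    {"x": 0,"y": 0,"z": 0,"wx": -0.06,"wy": 0,"wz": 0,"fingers": 0},
    {"x": 0,"y": 0,"z": 0,"wx": -0.12,"wy": 0,"wz": 0,"fingers": 0},
    {"x": 0,"y": 0,"z": 0,"wx": -0.17,"wy": 0,"wz": 0,"fingers": 0},
    {"x": 0,"y": 0,"z": 0,"wx": -0.17,"wy": 0,"wz": 0,"fingers": 0},
  ],
)

```text
time: 6.8
ee_pos: [0.4624, 0.1017, 0.1305]
tool_rot: [[0.006, -0.022, 1.0], [-0.001, 1.0, 0.022], [-1.0, -0.001, 0.006]]
wrist_force: [-0.2, 0.6, -0.4]
finger_gap: 0.67
```

```bash
python3 st.py
```

```text
6.8 pos [0.4624 0.1017 0.1305] F [-0.2  0.6 -0.4] T [ 0.05   0.224 -1.196] gap 0.67 yaw 91.28 j6 -87.3 j [  4.   0. 118.  -0.  62.]
```

The loosening stop is reached: −1.2 N·m at 78° from closed. I'll ease back about 7° and then lift slowly.

>>> apply_moves(
  series=[
    {"x": 0,"y": 0,"z": 0,"wx": 0.06,"wy": 0,"wz": 0,"fingers": 0},
    {"x": 0,"y": 0,"z": 0,"wx": 0.13,"wy": 0,"wz": 0,"fingers": 0},
    {"x": 0,"y": 0,"z": 0,"wx": 0.13,"wy": 0,"wz": 0,"fingers": 0},
    {"x": -4,"y": 0,"z": 0,"wx": 0.13,"wy": 0,"wz": 0,"fingers": 0},
    {"x": -8,"y": 0,"z": 0,"wx": 0.13,"wy": 0,"wz": 0,"fingers": 0},
    {"x": -8,"y": 0,"z": 0,"wx": 0.13,"wy": 0,"wz": 0,"fingers": 0},
  ],
)

```text
time: 7.4
ee_pos: [0.4629, 0.1018, 0.1394]
tool_rot: [[0.007, 0.107, 0.994], [-0.001, 0.994, -0.107], [-1.0, -0.0, 0.008]]
wrist_force: [-1.7, 1.0, 0.4]
finger_gap: 0.662
```

```bash
python3 st.py
```

```text
7.4 pos [0.4629 0.1018 0.1394] F [-1.7  1.   0.4] T [ 0.005  0.136 -0.038] gap 0.662 yaw 83.86 j6 -79.9 j [  4.  -1. 117.  -0.  63.]
```

>>> apply_moves(
  series=[
    {"x": -8,"y": 0,"z": 0,"wx": 0,"wy": 0,"wz": 0,"fingers": 0},
    {"x": -16,"y": 0,"z": 0,"wx": 0,"wy": 0,"wz": 0,"fingers": 0},
    {"x": -25,"y": 0,"z": 0,"wx": 0,"wy": 0,"wz": 0,"fingers": 0},
    {"x": -36,"y": 0,"z": 0,"wx": 0,"wy": 0,"wz": 0,"fingers": 0},
    {"x": -48,"y": 0,"z": 0,"wx": 0,"wy": 0,"wz": 0,"fingers": 0},
    {"x": -60,"y": 0,"z": 0,"wx": 0,"wy": 0,"wz": 0,"fingers": 0},
    {"x": -72,"y": 0,"z": 0,"wx": 0,"wy": 0,"wz": 0,"fingers": 0},
    {"x": -82,"y": 0,"z": 0,"wx": 0,"wy": 0,"wz": 0,"fingers": 0},
    {"x": -90,"y": 0,"z": 0,"wx": 0,"wy": 0,"wz": 0,"fingers": 0},
    {"x": -90,"y": 0,"z": 0,"wx": 0,"wy": 0,"wz": 0,"fingers": 0},
    {"x": -90,"y": 0,"z": 0,"wx": 0,"wy": 0,"wz": 0,"fingers": 0},
    {"x": -90,"y": 0,"z": 0,"wx": 0,"wy": 0,"wz": 0,"fingers": 0},
  ],
)

```text
time: 8.6
ee_pos: [0.4616, 0.1018, 0.2286]
tool_rot: [[0.006, 0.107, 0.994], [-0.001, 0.994, -0.107], [-1.0, -0.0, 0.006]]
wrist_force: [0.4, 0.3, -1.0]
finger_gap: 0.662
```

```bash
python3 st.py; python3 -c "
from h import *
a=save('scene','s2');b=save('wrist','w3')
cv2.imwrite('pics/end.png',np.hstack([cv2.resize(a[100:280,160:400],(480,360)),b[:360,100:420]])[:,:,::-1])"; python3 st.py
```

```text
8.6 pos [0.4616 0.1018 0.2286] F [ 0.4  0.3 -1. ] T [-0.     0.003  0.02 ] gap 0.662 yaw 83.86 j6 -79.9 j [  4.  -7. 113.  -0.  74.]
8.7 pos [0.4617 0.1018 0.2286] F [ 0.3  0.5 -0.1] T [0.037 0.007 0.036] gap 0.663 yaw 83.86 j6 -79.9 j [  4.  -7. 113.  -0.  74.]
```

View pics/end.png

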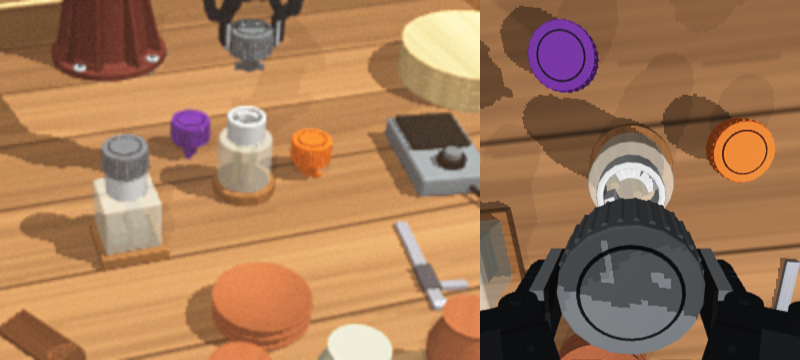

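The grey cap is held level in the fingers above the open round container. The square cap is still on and the neighbouring things look undisturbed, so I'm handing in.

```bash
python3 -c "
from rig import *; print(close_job())"
```

```text
the job is handed in; nothing more can be done
None
```

The round container is open. Its cap is gripped at about 40 N and held level and still, about 10 cm straight above the neck. I handed in at about 8.7 s of robot time.

- **Finding the direction:** turning clockwise met a stop within 23° (0.87 N·m). Anticlockwise turned freely to a firm stop about 78° from closed (1.2 N·m), so that is the loosening way. I eased back about 7° and lifted the cap with almost no force.
- **Last checks:** TCP at (0.462, 0.102, 0.229), grip opening steady at 0.66, and wrist force about zero. The closing pictures show the cap level in the fingers over the open neck. They also show the square container's cap on, and the pedal unit and nearby things in place; the mug and stamp were outside those crops.
- **Disagreements:** the arm sat about 7 mm higher on the cap than I commanded, but the grip held. The trained network's cap positions were up to about 4 mm off my measured centre and included look-alikes, so I used the cap's ring in the wrist picture instead. My first move call was refused for missing keys, and nothing moved.

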